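# Make up a row of die segments in the die rail and clamp it

### The arm

A 7-joint arm with a two-finger parallel gripper is mounted at the origin on the work surface. World frame = base frame: x ahead of the robot, y to its left, z up, the work surface at z = 0. Lengths are in m, angles in rad, forces in N, time in s.
With the tool pointing down it reaches from about 0.425 to 0.875 m from the base axis. Payload 8.4 kg.
Tool frame: the origin (TCP) lies midway between the tips of the shut fingers; the grasp point (between the pads) lies 19 mm behind it; z points along the fingers, y is the direction in which the jaws open and shut (so a half turn about z gives the same grasp; the last joint's range is limited). The gripper opens to 85 mm and grips with 20 to 120 N. Pads are 22 mm wide; open, the fingers measure 114 mm over their backs; the gripper's body (76 mm by 85 mm) begins 54 mm behind the grasp point. The pads swing forward as they close: fully open they stand 13 mm farther back than shut.
Start: joints at [1.15, 0.333, 0.04, 1.465, -0.013, 1.343, -0.059], TCP at [0.206, -0.617, 0.231] pointing down, gripper open.
Joint ranges: [-2.58, 2.58], [-0.38, 2.09], [-1.3, 1.39], [0.25, 2.4], [-1.5, 4.64], [0.08, 2.09], [-2.65, 2.65]. Speed limits (rad/s): [2.22, 2.22, 2.79, 2.79, 3.14, 3.14, 3.14].

### API

Orientations are given as [roll, pitch, yaw] about the fixed x, y, z axes, in that order (R = Rz(yaw) Ry(pitch) Rx(roll)).
In Python, from bench import manip, viewer, ticket gives the robot as it stands. The module is installed in compiled form; this text tells all that it offers.
- The arm moves only by the tool play_rows, never from a script. Its argument "plan" is text: rows parted by semicolons, each of 4 numbers parted by spaces: the shift along the tool's x, y, z in mm, then the turn about the tool's z in degrees. A call has 1 to 20 rows; each row is the pose to reach, as a shift and turn from the pose commanded when the call began, along the tool's axes at that moment; what a row does not reach only later rows make up. A row lasts 1/10 s, in which the tool goes at most 50 mm and 8.59 degrees, less where a joint would pass 70% of its speed; a pose out of reach is approached as far as the arm can. A call with a gripper value outside its range is refused whole. "gripper" is the finger opening in mm, from 0 to 85.4, set as the call begins (left out, the last holds). The fingers move at their own pace and stop on an object; "newtons" is the grip in N (left out, the last holds). Time passes only in rows, so rows that repeat a pose let the fingers close. It gives the time, the measured TCP pose, the force and the opening at its end, in the units of the state.
- manip.get_state(): the state, without advancing time (a new reading comes with each control period).
- viewer.capture(name): name is "side" or "top"; returns a dict with "pixels" (384x512x3 uint8, blue, green, red), "mtx" (3x3 intrinsics, pixels), "cam_to_world" (4x4, takes a point from camera to world coordinates). Camera axes: x right, y down, z forward; pixel columns grow to the right and rows downward; lengths in m; the calibration is good to about 2 mm. A picture is of the moment at which its call begins. There is no depth.
- ticket.finish_job(): hands the job in, once; it reports no verdict.
The state is a dict: "time_s": time; "joints": joint angles; "qvel": joint speeds; "effort": joint torques, N m; "ee_pos": TCP position; "orientation": TCP orientation; "contact_force": force on the tool from outside, world axes, zero at the start; "ft_torque": the same for the moment, N m; "opening": opening from 0.0 (shut) to 1.0 (fully open).
Only numpy, scipy, OpenCV 4.12 (cv2) and the standard library are available. Lean on these libraries where they do the work, as an engineer would, in place of code of your own. Each camera call takes 0.05 s, during which the arm holds its last target. There are 200 camera calls.

### The job

Make up the bottom tool for the next bending job: swing the die rail's clamp lever fully open, then take every die segment standing on the bench, set it foot-down in the loading gap and slide it along under the lips, so that all of them stand in one tight row, without gaps, against the end stop. Then swing the lever back fully home to clamp the row, and leave the other things on the bench where they are.

Things in the scene. Friction and masses are not known exactly. Their poses are not given: they have to be found in the camera images.
- rail: steel die rail, fixed, lying along its own y: 410 mm long (y=-230 to +180 mm), 100 mm wide (x), origin centre of underside, z up. A flat floor 10 mm above the bench runs along it. In order along y: end stop (-230 to -215, 40 mm high), channel under two lips (-215 to +45), open loading gap (+45 to +105), cam block with lever (+108 to +178, 80 mm wide, 45 mm high)
- end_stop (a point): on the channel floor at the face of the end stop, middle of the channel (rail frame 0, -215, 10 mm). The first die butts against this face; the row grows towards the rail's +y
- channel_mouth (a point): where the covered channel begins, on its floor (rail frame 0, +45, 10 mm). The lips' undersides are 25 mm and tops 33 mm above the bench, with a slot 30 mm wide (x) between them for the web. Beneath them the channel is 60 mm wide with the clamp open. The rail is 100 mm wide over the lips
- loading_gap (a point): on the floor, centre of the loading gap (rail frame 0, +75, 10 mm): 60 mm long in y, no lips or walls. Two small flared guides, up to 20 mm above the bench, stand at its mouth end: inner faces from x=+-31 mm at y=+45 to x=+-38 mm at y=+63 mm
- clamp_bar (a point): middle of the clamp bar's inner face under the near (-x) lip. The lever moves the bar: as it closes, the bar comes 6 mm inwards and presses all feet against the far wall; with the clamp closed the channel is narrower than a foot, so nothing can be slid in
- lever_pivot (a point): vertical axis of the clamp lever, on top of the cam block (rail frame 0, +140, 45 mm)
- lever_knob (a point): point on the axis of the lever's upright black knob (22 mm diameter, from 61 to 97 mm above the bench), 80 mm above the bench, 80 mm out from the pivot. The knob is fixed to the flat lever arm below it
- clamp_lever (a joint): swing of the clamp lever about its vertical axis, rad: 0 = closed, clamped (arm points to the rail's +y turned 30 deg towards -x, the robot side), growing clockwise from above to 0.96 = fully open (stop). Stays where it is left; friction about 4 N at the knob
- die1: press-brake V-die segment, dark steel, about 0.6 kg; up to six alike, some may be absent. Inverted T, same both ways round: foot 54 mm (its x) by 40 mm (its y) by 12 mm high; web on it 22 mm thick in x, 40 mm long in y, top 65 mm above the underside, V groove along y. Origin: centre of the underside, z up. Starts standing on its foot on the bench
- die2: press-brake V-die segment, dark steel, about 0.6 kg; up to six alike, some may be absent. Inverted T, same both ways round: foot 54 mm (its x) by 40 mm (its y) by 12 mm high; web on it 22 mm thick in x, 40 mm long in y, top 65 mm above the underside, V groove along y. Origin: centre of the underside, z up. Starts standing on its foot on the bench
- die3: press-brake V-die segment, dark steel, about 0.6 kg; up to six alike, some may be absent. Inverted T, same both ways round: foot 54 mm (its x) by 40 mm (its y) by 12 mm high; web on it 22 mm thick in x, 40 mm long in y, top 65 mm above the underside, V groove along y. Origin: centre of the underside, z up. Starts standing on its foot on the bench
- die4: press-brake V-die segment, dark steel, about 0.6 kg; up to six alike, some may be absent. Inverted T, same both ways round: foot 54 mm (its x) by 40 mm (its y) by 12 mm high; web on it 22 mm thick in x, 40 mm long in y, top 65 mm above the underside, V groove along y. Origin: centre of the underside, z up. Starts standing on its foot on the bench
- die5: press-brake V-die segment, dark steel, about 0.6 kg; up to six alike, some may be absent. Inverted T, same both ways round: foot 54 mm (its x) by 40 mm (its y) by 12 mm high; web on it 22 mm thick in x, 40 mm long in y, top 65 mm above the underside, V groove along y. Origin: centre of the underside, z up. Starts standing on its foot on the bench
- die6: press-brake V-die segment, dark steel, about 0.6 kg; up to six alike, some may be absent. Inverted T, same both ways round: foot 54 mm (its x) by 40 mm (its y) by 12 mm high; web on it 22 mm thick in x, 40 mm long in y, top 65 mm above the underside, V groove along y. Origin: centre of the underside, z up. Starts standing on its foot on the bench
- tape: bystander: black tape measure 56 x 56 x 36 mm, origin under its centre
- sample: bystander: flat steel sample part 62 x 50 x 12 mm with a brown paper pad on top, 22 mm high over all, origin under its centre
- bracket: bystander: bent sheet-steel angle 50 x 110 x 50 mm
- wrench: bystander: spanner lying flat
- spray: bystander: can, 52 mm diameter, 170 mm high
- mug: bystander: white mug, 80 mm diameter, 90 mm high
- scriber_case: bystander: flat grey case 30 x 150 x 18 mm
Things that resemble listed ones, but are neither listed nor needed, are in the scene too. Leave any orange look-alike of the die3 alone.

How it is judged:
By the outcome, as a careful person would: the job done as asked, in the order asked, and still so for the second after the job is handed in, with the robot touching nothing.
Of die1, die2, die3, die4, die5, die6 only 4 to 6 are there at a start; the rules pass over those that are not, and their reading is None.
At some moment in a run one of die1, die2, die3, die4, die5, die6 may be knocked a few centimetres aside while the robot is not near it.
Once in a run the grip may slacken for a moment while it holds something.
It also fails if it takes over 210 s, if anything falls off the work surface, if the arm or the gripper's body presses on something with over 40 N, if the wrist force passes 120 N, or if a joint passes its speed limit or range.

## Working session

There is one attempt and no reset: what is moved stays moved. The work goes in short steps, Python scripts to look and compute and a tool call to move; the robot and the scene stay as the last step left them, time stands still between calls to the robot, and variables do not carry over. Pictures are saved under pics/ and viewed, on a budget of 14 in all, crops included, one or two more only if the job needs it, and the job is handed in when it is done.

Besides the shell and the picture viewer there is one more tool, called by a JSON object that holds its "method" and its "body", one argument or row to a line. play_rows: Moves the arm, as the interface text tells. Its arguments: {"type":"object","properties":{"plan":{"type":"string"},"gripper":{"type":"number"},"newtons":{"type":"number"}},"required":["plan"]}

```bash
ls; mkdir -p pics; python3 - <<'E'
from bench import manip, viewer
import cv2, numpy as np
s=manip.get_state()
print({k:np.round(v,3).tolist() for k,v in s.items()})
for n in("top","side"):
    c=viewer.capture(n); cv2.imwrite(f"pics/{n}0.png",c["pixels"]); print(n,c["mtx"].tolist(),np.round(c["cam_to_world"],4).tolist())
a=[cv2.imread(f"pics/{n}0.png") for n in("top","side")]
E
```

```text
pics
{'time_s': 0.0, 'joints': [1.15, 0.334, 0.04, 1.466, -0.013, 1.343, -0.058], 'qvel': [0.0, -0.0, -0.0, 0.0, 0.001, -0.001, 0.001], 'effort': [-0.0, -65.855, 1.365, -40.555, 0.017, 0.013, -0.0], 'ee_pos': [0.205, -0.616, 0.23], 'orientation': [-3.14, 0.0, 0.322], 'contact_force': [-0.095, -0.519, 0.193], 'ft_torque': [-0.039, 0.039, 0.045], 'opening': 1.001}
top [[408.8552565518287, 0.0, 256.02901245706573], [0.0, 408.8552565518287, 186.04743308887268], [0.0, 0.0, 1.0]] [[0.0035, -0.9981, 0.0622, 0.5146], [-0.9998, -0.0047, -0.0192, -0.0032], [0.0195, -0.0621, -0.9979, 1.349], [0.0, 0.0, 0.0, 1.0]]
side [[370.3280161661359, 0.0, 254.7898386780845], [0.0, 370.3280161661359, 191.0091857671738], [0.0, 0.0, 1.0]] [[-0.8872, -0.2854, 0.3625, 0.1961], [-0.4611, 0.5201, -0.7189, 0.789], [0.0166, -0.805, -0.593, 0.7458], [0.0, 0.0, 0.0, 1.0]]
```

```bash
python3 - <<'E'
import cv2
for n in("top","side"):
    cv2.imwrite(f"pics/{n}0b.png",cv2.resize(cv2.imread(f"pics/{n}0.png"),(800,600),interpolation=cv2.INTER_CUBIC))
E
```

```text
(no output)
```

View pics/top0b.png

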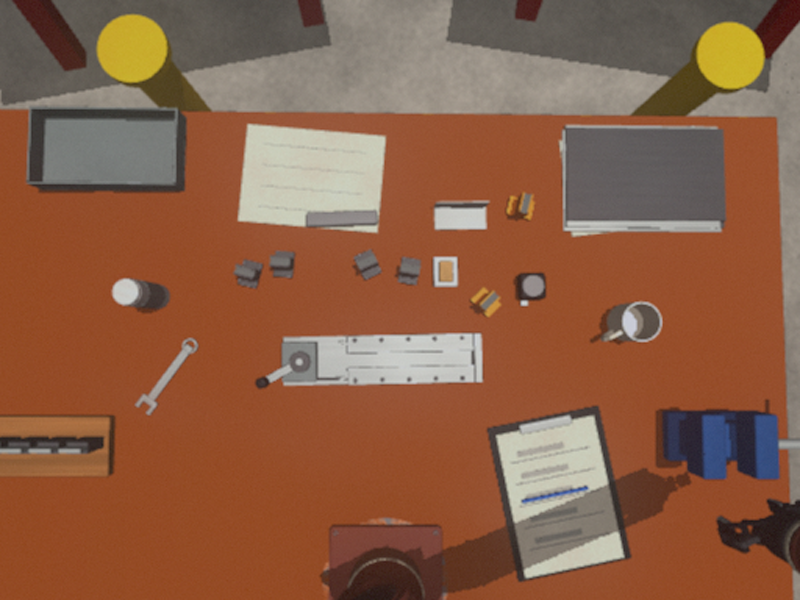

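View pics/side0b.png

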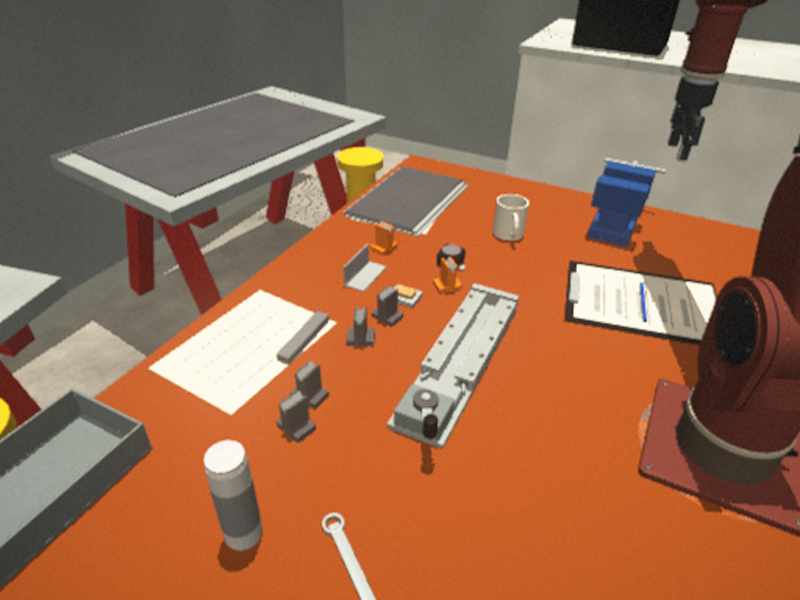

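The top view shows four grey dies at 800-px pixels (248,272), (282,263), (367,264) and (408,270). The rail lies between (283,335) and (482,385), with the lever knob at (262,382), closed.

These could be mistaken for dies:
- Orange look-alikes at (520,206) and (487,301), which I leave alone.
- Grey inserts in the wooden box at (50,445), which are not standing on the bench.
- The grey scriber case at (342,218).

I choose the four free-standing grey inverted Ts, and check them in one close crop.

```bash
cat > h.py <<'E'
import cv2, numpy as np
from scipy.optimize import minimize
from bench import manip, viewer
def box(x0,x1,y0,y1,z0,z1): return np.array([[x,y,z] for x in(x0,x1) for y in(y0,y1) for z in(z0,z1)])/1000
DIE=[box(-27,27,-20,20,0,12),box(-11,11,-20,20,0,65)]
RAIL=[box(-50,50,-230,180,0,10),box(-50,50,-230,-215,0,40),box(-50,50,-215,45,0,33),box(-40,40,108,178,0,45)]
def place(p,P):
    c,s=np.cos(p[2]),np.sin(p[2]); z=p[3] if len(p)>3 else 0
    return P@np.array([[c,s,0],[-s,c,0],[0,0,1]])+[p[0],p[1],z]
def proj(cap,P):
    T=np.linalg.inv(cap["cam_to_world"]); q=P@T[:3,:3].T+T[:3,3]; q=q@cap["mtx"].T
    return q[:,:2]/q[:,2:]
def sil(cap,p,boxes,ss=4):
    m=np.zeros((384*ss,512*ss),np.uint8)
    for b in boxes:
        h=cv2.convexHull(proj(cap,place(p,b)).astype(np.float32))
        cv2.fillConvexPoly(m,np.round(((h+.5)*ss-.5)*16).astype(np.int32),255,shift=4)
    return cv2.resize(m,(512,384),interpolation=cv2.INTER_AREA).astype(np.float32)/255
def ray(cap,u,v,z):
    d=cap["cam_to_world"][:3,:3]@np.linalg.solve(cap["mtx"],[u,v,1]); o=cap["cam_to_world"][:3,3]
    return o+d*(z-o[2])/d[2]
def softmask(cap):
    """1 = grey, 0 = orange bench, from chroma (red-blue)/red"""
    a=cap["pixels"].astype(np.float32); r=(a[...,2]-a[...,0])/np.maximum(a[...,2],1)
    return np.clip((0.85-r)/0.65,0,1)
def fit(caps,p0,boxes,z=0,pad=5):
    rois=[]
    for c in caps:
        q=proj(c,np.vstack([place(list(p0[:3])+[z],b) for b in boxes])); l=np.floor(q.min(0)-pad).astype(int); h=np.ceil(q.max(0)+pad).astype(int)
        rois.append((slice(max(l[1],0),h[1]),slice(max(l[0],0),h[0])))
    ms=[softmask(c) for c in caps]
    f=lambda p:sum(((sil(c,[p[0],p[1],p[2],z],boxes)-m)[r]**2).sum() for c,m,r in zip(caps,ms,rois))
    best=None
    for dy in (0,.35,-.35):
        x0=np.array([p0[0],p0[1],p0[2]+dy]); S=np.vstack([x0,x0+[.006,0,0],x0+[0,.006,0],x0+[0,0,.15]])
        r=minimize(f,x0,method="Nelder-Mead",options=dict(initial_simplex=S,xatol=1e-4,fatol=1e-3))
        if best is None or r.fun<best.fun: best=r
    return best
E
python3 - <<'E'
from h import *
import pickle
caps={n:viewer.capture(n) for n in("top","side")}; pickle.dump(caps,open("c0.pkl","wb"))
t=caps["top"]["pixels"]
A=cv2.resize(t[150:255,145:325],None,fx=4.4,fy=4.4,interpolation=cv2.INTER_CUBIC)[:,:800]
B=cv2.resize(caps["side"]["pixels"][165:290,170:340],None,fx=2.3,fy=1,interpolation=cv2.INTER_CUBIC)
C=cv2.resize(t[260:310,0:80],(391,125)); B=cv2.resize(B,(391,125))
cv2.imwrite("pics/crop1.png",np.vstack([A,np.hstack([B,C,np.zeros((125,A.shape[1]-782,3),np.uint8)])]))
for u,v in((248,272),(282,263),(367,264),(408,270)):
    print(np.round(ray(caps["top"],u*.64,v*.64,.035),3),t[int(v*.64),int(u*.64)])
print(t[150,200],t[220,190:200].tolist())
lab=(softmask(caps["top"])>.5)
for u,v in((283,385),(482,385),(300,362),(262,382)): print(np.round(ray(caps["top"],u*.64,v*.64,.03),3))
E
```

```text
[0.634 0.284 0.035] [110 112 116]
[0.653 0.215 0.035] [113 116 120]
[0.651 0.04  0.035] [109 112 114]
[ 0.639 -0.045  0.035] [113 117 120]
[ 53  83 151] [[132, 134, 134], [131, 135, 133], [132, 135, 134], [134, 136, 135], [134, 136, 134], [133, 136, 133], [134, 136, 134], [136, 138, 136], [134, 137, 135], [137, 138, 136]]
[0.403 0.21  0.03 ]
[ 0.403 -0.198  0.03 ]
[0.449 0.176 0.03 ]
[0.409 0.253 0.03 ]
```

View pics/crop1.png

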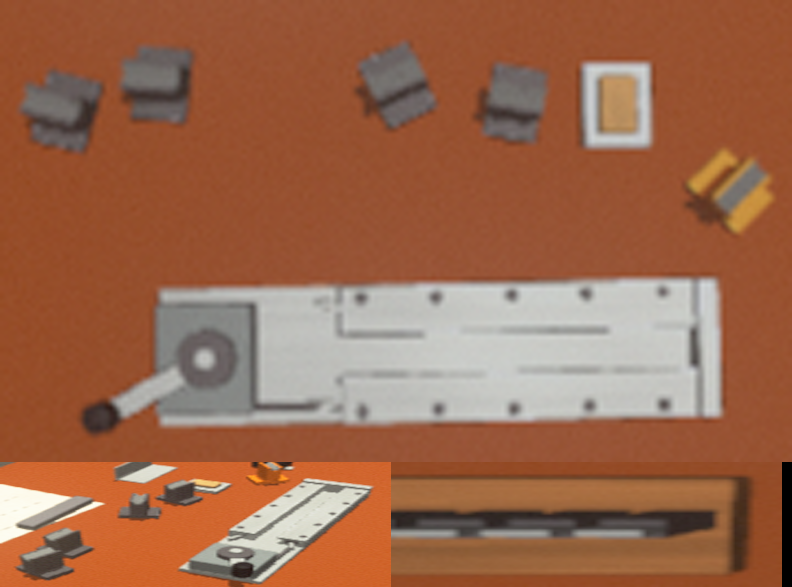

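The crop shows four grey inverted-T dies (top row), two orange look-alikes, and dark inserts sitting in a wooden box. I take only the four grey ones. Next I fit poses for the rail and dies.

```bash
sed -i 's|(0.85-r)/0.65|(0.56-r)/0.46|' h.py
cat >> h.py <<'E'
def plan_to(st,xyz,yaw=None):
    """rows-units goal from commanded pose ~ measured pose: tool shift mm, turn deg"""
    y0=st["orientation"][2]; d=np.array(xyz)-st["ee_pos"]; c,s=np.cos(y0),np.sin(y0)
    t=0 if yaw is None else np.degrees((y0-yaw+np.pi/2)%np.pi-np.pi/2)
    return np.round([(c*d[0]+s*d[1])*1e3,(s*d[0]-c*d[1])*1e3,-d[2]*1e3,t],1)
E
python3 - <<'E'
from h import *
import pickle
caps=pickle.load(open("c0.pkl","rb")); b=list(caps.values())
# rail: mask out lever knob influence is small
for n,cs in(("both",b),("top",b[:1]),("side",b[1:])):
    f=lambda: None
    r=fit(cs,[.452,.034,0.0],RAIL); print(n,"rail",np.round(r.x,4),round(r.fun,1))
for i,p in enumerate([(.634,.284,.3),(.653,.215,0),(.651,.04,-.4),(.639,-.045,.1)]):
    print(i,*[(np.round(r.x,4).tolist(),round(r.fun,1)) for r in (fit(b,p,DIE),fit(b[:1],p,DIE),fit(b[1:],p,DIE))])
E
```

```text
both rail [0.4563 0.034  0.0262] 388.3
top rail [0.4555 0.034  0.0262] 46.0
side rail [0.4575 0.0336 0.0286] 308.1
0 ([0.6344, 0.2852, -0.2179], np.float64(223.0)) ([0.6336, 0.2877, -0.2727], np.float64(31.6)) ([0.6366, 0.2831, -0.2325], np.float64(176.0))
1 ([0.6556, 0.2187, 0.0305], np.float64(230.7)) ([0.6545, 0.2165, -0.0252], np.float64(19.2)) ([0.6555, 0.2208, 0.2645], np.float64(195.7))
2 ([0.6557, 0.0414, 0.5064], np.float64(104.7)) ([0.6542, 0.0409, 0.4517], np.float64(5.1)) ([0.6569, 0.0396, 0.5293], np.float64(92.9))
3 ([0.6414, -0.0474, -0.1945], np.float64(170.4)) ([0.6415, -0.0468, -0.1728], np.float64(7.2)) ([0.6428, -0.0517, -0.1442], np.float64(154.9))
```

{"method": "play_rows", "body": {
  "plan": "380 -206 0 -71.5;380 -206 0 -71.5;380 -206 0 -71.5;380 -206 0 -71.5;380 -206 0 -71.5;380 -206 0 -71.5;380 -206 0 -71.5;380 -206 0 -71.5;380 -206 0 -71.5;380 -206 0 -71.5;522 -475 0 -71.5;522 -475 0 -71.5;522 -475 0 -71.5;522 -475 0 -71.5;522 -475 0 -71.5;522 -475 0 -71.5;522 -475 0 -71.5;522 -475 0 -71.5;522 -475 0 -71.5",
  "gripper": 45
}}

```text
time_s: 2.1
ee_pos: [0.5504, -0.0028, 0.2311]
orientation: [-3.141, 0.001, 1.568]
contact_force: [0.2, -0.6, -0.3]
opening: 0.53
```

{"method": "play_rows", "body": {
  "plan": "245 -140 0 0;245 -140 0 0;245 -140 0 0;245 -140 0 0;245 -140 0 0;245 -140 0 0;245 -140 40 0;245 -140 80 0;245 -140 110 0;245 -140 110 0;245 -140 110 0"
}}

```text
time_s: 3.2
ee_pos: [0.4115, 0.2433, 0.1219]
orientation: [-3.141, 0.0, 1.568]
contact_force: [-0.0, 0.0, 0.7]
opening: 0.524
```

```bash
python3 - <<'E'
from h import *
c=viewer.capture("side"); s=manip.get_state(); print(s["ee_pos"],s["contact_force"])
p=c["pixels"]; u=proj(c,np.array([[.4105,.2423,.08],[.4105,.2423,.097],[.452,.174,.045]])); print(u)
x,y=u[0].astype(int)
cv2.imwrite("pics/k1.png",cv2.resize(p[y-80:y+50,x-80:x+80],None,fx=4,fy=4,interpolation=cv2.INTER_CUBIC))
E
```

```text
[0.41205505 0.24388408 0.1228002 ] [-0.0170515   0.21868188  0.95084249]
[[276.54102266 272.4528378 ]
 [276.91931006 267.48889111]
 [272.29643342 257.70037479]]
```

View pics/k1.png

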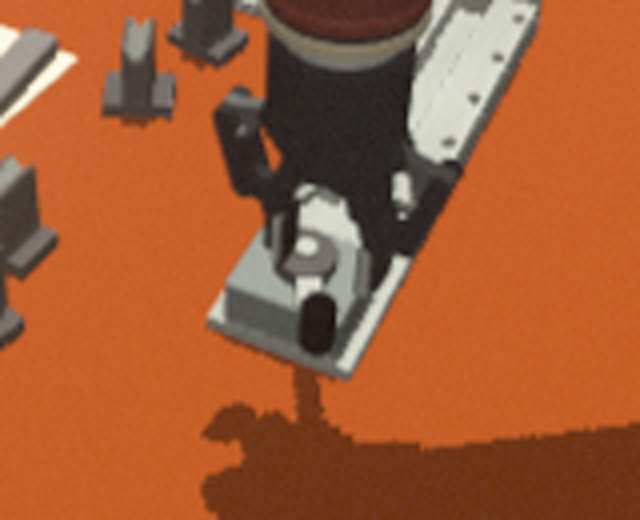

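The crop shows the knob at crop pixel (318,322), which is image pixel (275.5,272.5). My prediction was (276.5,272.5). The fingers straddle it, so I descend and swing the lever along its arc.

{"method": "play_rows", "body": {
  "plan": "0 0 25 0;0 0 51 0;0 0 51 0;0 0 51 0",
  "gripper": 34
}}

```text
time_s: 3.65
ee_pos: [0.4117, 0.2446, 0.072]
orientation: [3.14, -0.001, 1.569]
contact_force: [0.6, 0.3, 1.3]
opening: 0.4
```

{"method": "play_rows", "body": {
  "plan": "3 7 0 0;7 14 0 0;9 21 0 0;10.5 28 0 0;11.5 35 0 0;12 42 0 4;11.5 49 0 8;10.5 56 0 12;9 62 0 16;7 69 0 20;5 74 0 23;3 78 0 25;3 78 0 25"
}}

```text
time_s: 4.95
ee_pos: [0.49, 0.2484, 0.0711]
orientation: [3.141, -0.002, 1.133]
contact_force: [-0.9, 1.7, 0.4]
opening: 0.4
```

{"method": "play_rows", "body": {
  "plan": "0 2 0 0;0 4 0 0;0 6 0 0;0 6 0 0"
}}

```text
time_s: 5.35
ee_pos: [0.4914, 0.2474, 0.0707]
orientation: [-3.137, 0.0, 1.137]
contact_force: [-13.7, 7.6, 8.1]
opening: 0.397
```

{"method": "play_rows", "body": {
  "plan": "0 -6 0 0;0 -6 -40 0;0 -6 -80 0;0 -6 -120 0;0 -6 -120 0",
  "gripper": 55
}}

```text
time_s: 5.85
ee_pos: [0.4919, 0.2482, 0.1962]
orientation: [3.134, -0.006, 1.133]
contact_force: [0.7, 0.0, 0.3]
opening: 0.646
```

```bash
cat > m.py <<'E'
from h import *
import sys
def dies(guesses,tag):
    t=viewer.capture("top"); st=manip.get_state(); cv2.imwrite(f"pics/{tag}.png",t["pixels"])
    print(np.round(st["ee_pos"],4),np.round(st["orientation"],3),"t",round(st["time_s"],2))
    for i,g in guesses.items():
        r=fit([t],g,DIE,pad=2); p=r.x
        print(i,np.round(p,4),round(r.fun,1),"hover",plan_to(st,[p[0],p[1],.14],p[2]+np.pi/2))
    return t
E
python3 - <<'E'
from m import *
t=dies({0:(.634,.287,-.25),1:(.655,.2165,0),2:(.654,.041,.45),3:(.6415,-.047,-.17)},"t2")
E
```

```text
[0.4908 0.2474 0.1933] [ 3.137e+00 -3.000e-03  1.133e+00] t 5.9
0 [ 0.6338  0.2879 -0.2602] 18.1 hover [ 97.4 112.2  53.3 -10.2]
1 [ 0.6545  0.2172 -0.0662] 16.8 hover [ 42.1 161.   53.3 -21.3]
2 [0.6547 0.0413 0.4636] 5.1 hover [-117.2  235.8   53.3  -51.7]
3 [ 0.6416 -0.0469 -0.1719] 6.9 hover [-202.5  261.3   53.3  -15.2]
```

{"method": "play_rows", "body": {
  "plan": "42 161 30 -21;42 161 30 -21;42 161 30 -21;42 161 30 -21;42 161 53 -21;42 161 90 -21;42 161 120 -21;42 161 145 -21;42 161 161 -21;42 161 161 -21;42 161 161 -21"
}}

```text
time_s: 7.0
ee_pos: [0.6527, 0.217, 0.0296]
orientation: [3.141, -0.0, 1.5]
contact_force: [-0.0, -1.0, 0.7]
opening: 0.647
```

{"method": "play_rows", "body": {
  "plan": "0 0 0 0;0 0 0 0;0 0 0 0;0 0 0 0;0 0 0 0;0 0 0 0",
  "gripper": 10,
  "newtons": 70
}}

```text
time_s: 7.6
ee_pos: [0.6536, 0.2173, 0.031]
orientation: [3.139, -0.001, 1.5]
contact_force: [0.6, 0.9, 7.1]
opening: 0.246
```

{"method": "play_rows", "body": {
  "plan": "0 0 -20 0;0 0 -50 0;0 0 -90 0;-30 -48 -90 -5.6;-60 -96 -90 -5.6;-90 -143 -90 -5.6;-119 -191 -90 -5.6;-119 -191 -90 -5.6;-119 -191 -90 -5.6;-119 -191 -70 -5.6;-119 -191 -50 -5.6;-119 -191 -35 -5.6;-119 -191 -35 -5.6;-119 -191 -35 -5.6"
}}

```text
time_s: 9.0
ee_pos: [0.4534, 0.1122, 0.0645]
orientation: [-3.141, -0.0, 1.598]
contact_force: [0.2, 0.4, -5.3]
opening: 0.245
```

```bash
python3 - <<'E'
from h import *
b=[viewer.capture(n) for n in("top","side")]; s=manip.get_state()
print(np.round(s["ee_pos"],4),np.round(s["orientation"],3),np.round(s["contact_force"],1),s["opening"])
def ov(c,boxes,p,col,im,S):
    for q in boxes:
        h=cv2.convexHull(proj(c,place(p,q)).astype(np.float32)); cv2.polylines(im,[np.round((h+.5)*S).astype(np.int32)],True,col,1)
ims=[]
for c in b:
    S=4; im=cv2.resize(c["pixels"],None,fx=S,fy=S,interpolation=cv2.INTER_CUBIC)
    ov(c,RAIL,[.4555,.034,.0262],(0,255,0),im,S)
    e=s["ee_pos"]; ov(c,DIE,[e[0],e[1],.0262,e[2]-.031],(255,255,0),im,S)
    u=(proj(c,np.array([[.455,.09,.04]]))[0]*S).astype(int); ims.append(im[u[1]-270:u[1]+270,u[0]-200:u[0]+200])
cv2.imwrite("pics/g1.png",np.hstack(ims))
E
```

```text
[0.4541 0.1122 0.0651] [ 3.141 -0.     1.598] [ 0.1 -0.4 -5.2] 0.24858725965353234
```

View pics/g1.png

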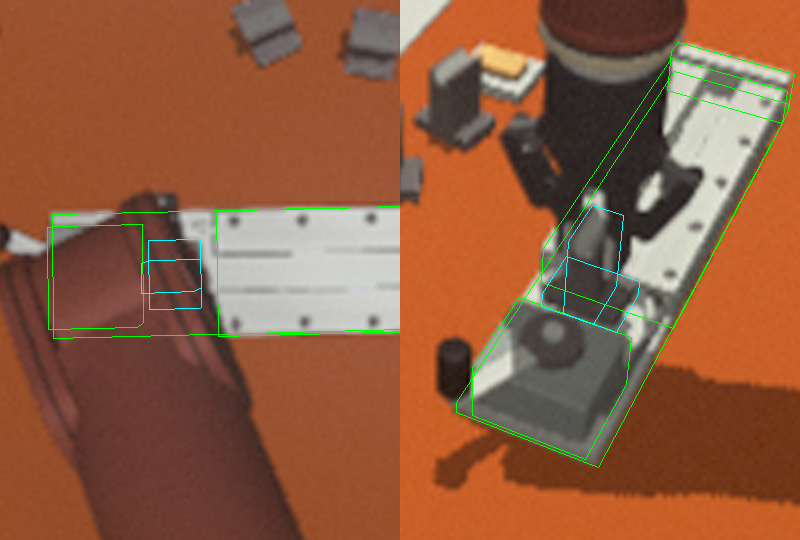

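The overlay of rail and held die (left panel top view, right panel side view) fits. The lever is open and the die hangs over the loading gap at side-crop pixel (590,270). Lowering it now.

{"method": "play_rows", "body": {
  "plan": "0 0 10 0;0 0 18 0;0 0 22 0;0 0 24 0;0 0 24 0;0 0 24 0"
}}

```text
time_s: 9.7
ee_pos: [0.453, 0.1117, 0.0409]
orientation: [-3.14, 0.001, 1.598]
contact_force: [-8.3, -2.3, 11.6]
opening: 0.248
```

{"method": "play_rows", "body": {
  "plan": "0 0 -1.5 0;0 0 -1.5 0;-5 0 -1.5 0;-10 0 -1.5 0;-15 0 -1.5 0;-20 0 -1.5 0;-20 0 -1.5 0"
}}

```text
time_s: 10.4
ee_pos: [0.4541, 0.0907, 0.0418]
orientation: [-3.141, 0.0, 1.596]
contact_force: [0.1, 0.3, -6.1]
opening: 0.25
```

{"method": "play_rows", "body": {
  "plan": "-8 0 0 0;-16 0 0 0;-26 0 0 0;-38 0 0 0;-50 0 0 0;-64 0 0 0;-78 0 0 0;-92 0 0 0;-106 0 0 0;-120 0 0 0;-134 0 0 0;-148 0 0 0;-162 0 0 0;-176 0 0 0;-190 0 0 0;-204 0 0 0;-218 0 0 0;-230 0 0 0;-238 0 0 0;-238 0 0 0"
}}

```text
time_s: 12.4
ee_pos: [0.4604, -0.1473, 0.0417]
orientation: [-3.141, 0.0, 1.596]
contact_force: [-0.3, -0.0, -6.0]
opening: 0.247
```

{"method": "play_rows", "body": {
  "plan": "-5 0 0.5 0;-10 0 1 0;-12 0 1 0;-14 0 1 0;-16 0 1 0;-16 0 1 0"
}}

```text
time_s: 13.0
ee_pos: [0.461, -0.1599, 0.041]
orientation: [-3.141, -0.002, 1.599]
contact_force: [-1.2, 8.7, 0.9]
opening: 0.246
```

{"method": "play_rows", "body": {
  "plan": "-15 0 1 0;-15 0 1 0;-15 0 1 0;-15 0 -20 0;-15 0 -60 0;-15 0 -100 0;-15 0 -100 0",
  "gripper": 55
}}

```text
time_s: 13.7
ee_pos: [0.4645, -0.1776, 0.1462]
orientation: [3.134, 0.004, 1.598]
contact_force: [1.9, -1.3, 0.7]
opening: 0.64
```

```bash
python3 - <<'E'
from m import *
t=dies({0:(.634,.287,-.25),2:(.654,.041,.45),3:(.6415,-.047,-.17)},"t3")
E
```

```text
[ 0.4631 -0.1774  0.1436] [3.137e+00 3.000e-03 1.598e+00] t 13.75
0 [ 0.6335  0.2878 -0.248 ] 20.3 hover [460.5 182.8   3.6  15.7]
2 [0.6544 0.0409 0.4521] 5.0 hover [213.1 197.1   3.6 -24.4]
3 [ 0.6416 -0.0468 -0.1723] 7.2 hover [125.8 182.    3.6  11.4]
```

{"method": "play_rows", "body": {
  "plan": "126 182 0 11.4;126 182 0 11.4;126 182 0 11.4;126 182 0 11.4;126 182 0 11.4;126 182 20 11.4;126 182 50 11.4;126 182 80 11.4;126 182 100 11.4;126 182 112 11.4;126 182 112 11.4;126 182 112 11.4"
}}

```text
time_s: 14.95
ee_pos: [0.6401, -0.046, 0.0292]
orientation: [3.141, -0.0, 1.399]
contact_force: [0.3, -0.1, 0.7]
opening: 0.641
```

{"method": "play_rows", "body": {
  "plan": "0 0 0 0;0 0 0 0;0 0 0 0;0 0 0 0;0 0 0 0;0 0 0 0",
  "gripper": 10
}}

```text
time_s: 15.55
ee_pos: [0.6409, -0.0463, 0.0302]
orientation: [3.139, -0.0, 1.398]
contact_force: [0.6, 0.2, 6.4]
opening: 0.25
```

{"method": "play_rows", "body": {
  "plan": "0 0 -20 0;0 0 -50 0;0 0 -90 0;24 -42 -90 -4;49 -84 -90 -8;74 -126 -90 -11.4;99 -169 -90 -11.4;124 -211 -90 -11.4;124 -211 -90 -11.4;124 -211 -90 -11.4;124 -211 -70 -11.4;124 -211 -45 -11.4;124 -211 -30 -11.4;124 -211 -20 -11.4;124 -211 -20 -11.4;124 -211 -20 -11.4"
}}

```text
time_s: 17.15
ee_pos: [0.4536, 0.1122, 0.0492]
orientation: [3.141, -0.0, 1.597]
contact_force: [0.5, -0.7, -5.0]
opening: 0.248
```

Same as the first die. I lower to 1 mm above the floor and slide.

{"method": "play_rows", "body": {
  "plan": "0 0 5 0;0 0 7.5 0;0 0 7.5 0;-5 0 7.5 0;-10 0 7.5 0;-15 0 7.5 0;-20 0 7.5 0;-20 0 7.5 0"
}}

```text
time_s: 17.95
ee_pos: [0.4538, 0.0909, 0.0413]
orientation: [-3.142, 0.0, 1.596]
contact_force: [0.1, 0.3, -6.5]
opening: 0.247
```

{"method": "play_rows", "body": {
  "plan": "-8 0 0 0;-16 0 0 0;-26 0 0 0;-38 0 0 0;-50 0 0 0;-64 0 0 0;-78 0 0 0;-92 0 0 0;-106 0 0 0;-120 0 0 0;-134 0 0 0;-148 0 0 0;-162 0 0 0;-176 0 0 0;-188 0 0 0;-198 0 0 0;-198 0 0 0"
}}

```text
time_s: 19.65
ee_pos: [0.4589, -0.1075, 0.0413]
orientation: [-3.141, 0.0, 1.595]
contact_force: [0.1, 0.1, -6.8]
opening: 0.248
```

{"method": "play_rows", "body": {
  "plan": "-4 0 0.5 0;-8 0 1 0;-10 0 1 0;-12 0 1 0;-14 0 1 0;-16 0 1 0;-16 0 1 0"
}}

```text
time_s: 20.35
ee_pos: [0.4595, -0.1199, 0.0404]
orientation: [-3.141, -0.002, 1.599]
contact_force: [-1.0, 7.3, -3.3]
opening: 0.246
```

{"method": "play_rows", "body": {
  "plan": "0 0 0 0;0 0 0 0;0 0 0 0;0 0 -20 0;0 0 -60 0;0 0 -100 0;0 0 -100 0",
  "gripper": 55
}}

```text
time_s: 21.05
ee_pos: [0.4627, -0.1226, 0.1457]
orientation: [3.134, 0.004, 1.597]
contact_force: [-0.1, -0.8, 0.6]
opening: 0.647
```

```bash
python3 - <<'E'
from m import *
t=dies({0:(.634,.287,-.25),2:(.654,.041,.45)},"t4")
E
```

```text
[ 0.4614 -0.1226  0.1432] [3.136e+00 3.000e-03 1.597e+00] t 21.1
0 [ 0.6335  0.2878 -0.248 ] 20.2 hover [405.7 182.8   3.2  15.7]
2 [0.6544 0.0409 0.4526] 5.2 hover [158.3 197.3   3.2 -24.4]
```

{"method": "play_rows", "body": {
  "plan": "158 197 0 -24.4;158 197 0 -24.4;158 197 0 -24.4;158 197 0 -24.4;158 197 0 -24.4;158 197 0 -24.4;158 197 20 -24.4;158 197 50 -24.4;158 197 80 -24.4;158 197 100 -24.4;158 197 112 -24.4;158 197 112 -24.4;158 197 112 -24.4"
}}

```text
time_s: 22.4
ee_pos: [0.6524, 0.0414, 0.0288]
orientation: [3.141, 0.0, 2.023]
contact_force: [0.1, -0.5, 0.4]
opening: 0.642
```

{"method": "play_rows", "body": {
  "plan": "0 0 0 0;0 0 0 0;0 0 0 0;0 0 0 0;0 0 0 0;0 0 0 0",
  "gripper": 10
}}

```text
time_s: 23.0
ee_pos: [0.6531, 0.0416, 0.0297]
orientation: [3.14, 0.001, 2.023]
contact_force: [0.4, 0.7, 6.5]
opening: 0.252
```

{"method": "play_rows", "body": {
  "plan": "0 0 -20 0;0 0 -50 0;0 0 -90 0;30 -30 -90 6;60 -59 -90 12;90 -89 -90 18;120 -118 -90 24.4;150 -148 -90 24.4;150 -148 -90 24.4;150 -148 -90 24.4;150 -148 -70 24.4;150 -148 -45 24.4;150 -148 -30 24.4;150 -148 -20 24.4;150 -148 -20 24.4;150 -148 -20 24.4"
}}

```text
time_s: 24.6
ee_pos: [0.4539, 0.1118, 0.0487]
orientation: [3.141, -0.001, 1.598]
contact_force: [0.3, 0.1, -5.1]
opening: 0.245
```

{"method": "play_rows", "body": {
  "plan": "0 0 5 0;0 0 7.5 0;0 0 7.5 0;-5 0 7.5 0;-10 0 7.5 0;-15 0 7.5 0;-20 0 7.5 0;-20 0 7.5 0"
}}

```text
time_s: 25.4
ee_pos: [0.454, 0.0904, 0.0408]
orientation: [-3.141, 0.0, 1.596]
contact_force: [0.2, -0.3, -4.9]
opening: 0.248
```

{"method": "play_rows", "body": {
  "plan": "-8 0 0 0;-16 0 0 0;-26 0 0 0;-38 0 0 0;-50 0 0 0;-64 0 0 0;-78 0 0 0;-92 0 0 0;-106 0 0 0;-120 0 0 0;-134 0 0 0;-146 0 0 0;-154 0 0 0;-158 0 0 0;-158 0 0 0"
}}

```text
time_s: 26.9
ee_pos: [0.4582, -0.0668, 0.0408]
orientation: [-3.141, -0.0, 1.597]
contact_force: [0.0, 0.4, -5.1]
opening: 0.249
```

{"method": "play_rows", "body": {
  "plan": "-4 0 0.5 0;-8 0 1 0;-10 0 1 0;-12 0 1 0;-14 0 1 0;-16 0 1 0;-16 0 1 0"
}}

```text
time_s: 27.6
ee_pos: [0.4585, -0.0787, 0.0398]
orientation: [-3.141, -0.004, 1.6]
contact_force: [-2.7, 13.5, 0.8]
opening: 0.255
```

{"method": "play_rows", "body": {
  "plan": "0 0 0 0;0 0 0 0;0 0 0 0;0 0 -20 0;0 0 -60 0;0 0 -100 0;0 0 -100 0",
  "gripper": 55
}}

```text
time_s: 28.3
ee_pos: [0.4619, -0.083, 0.1451]
orientation: [3.134, 0.003, 1.597]
contact_force: [0.5, -0.1, -0.3]
opening: 0.645
```

```bash
python3 - <<'E'
from m import *
t=dies({0:(.634,.287,-.25)},"t5")
s=viewer.capture("side")["pixels"]
A=cv2.resize(t["pixels"][140:260,130:330],None,fx=4,fy=4,interpolation=cv2.INTER_CUBIC)[:,:800]
B=s[150:290,150:350]; 
cv2.imwrite("pics/v5.png",A[:480])
E
```

```text
[ 0.4605 -0.0831  0.1426] [3.136e+00 2.000e-03 1.597e+00] t 28.35
0 [ 0.6335  0.2878 -0.248 ] 19.9 hover [366.3 182.5   2.6  15.7]
```

View pics/v5.png

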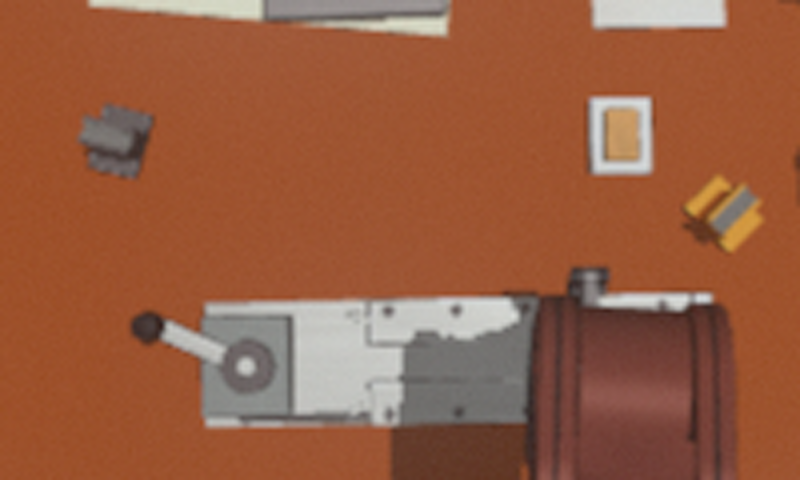

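The view shows the lever open with its knob at crop (148,326), the last die at (115,140), and the bystanders undisturbed. Next is the last die.

{"method": "play_rows", "body": {
  "plan": "366 182 0 15.7;366 182 0 15.7;366 182 0 15.7;366 182 0 15.7;366 182 0 15.7;366 182 0 15.7;366 182 0 15.7;366 182 0 15.7;366 182 0 15.7;366 182 0 15.7;366 182 20 15.7;366 182 50 15.7;366 182 80 15.7;366 182 100 15.7;366 182 111 15.7;366 182 111 15.7;366 182 111 15.7"
}}

```text
time_s: 30.1
ee_pos: [0.631, 0.2882, 0.0293]
orientation: [3.141, -0.0, 1.323]
contact_force: [0.2, -0.1, 0.8]
opening: 0.644
```

{"method": "play_rows", "body": {
  "plan": "0 0 0 0;0 0 0 0;0 0 0 0;0 0 0 0;0 0 0 0;0 0 0 0",
  "gripper": 10
}}

```text
time_s: 30.7
ee_pos: [0.632, 0.2886, 0.0303]
orientation: [3.139, -0.001, 1.323]
contact_force: [0.9, -0.2, 5.7]
opening: 0.246
```

{"method": "play_rows", "body": {
  "plan": "0 0 -20 0;0 0 -50 0;0 0 -90 0;-36 -22 -90 -4;-72 -43 -90 -8;-108 -65 -90 -12;-144 -86 -90 -15.7;-180 -108 -90 -15.7;-215 -129 -90 -15.7;-215 -129 -90 -15.7;-215 -129 -90 -15.7;-215 -129 -70 -15.7;-215 -129 -45 -15.7;-215 -129 -30 -15.7;-215 -129 -20 -15.7;-215 -129 -20 -15.7;-215 -129 -20 -15.7"
}}

```text
time_s: 32.4
ee_pos: [0.4534, 0.1121, 0.0492]
orientation: [3.141, -0.001, 1.598]
contact_force: [-0.1, -0.5, -5.2]
opening: 0.244
```

{"method": "play_rows", "body": {
  "plan": "0 0 5 0;0 0 7.5 0;0 0 7.5 0;-5 0 7.5 0;-10 0 7.5 0;-15 0 7.5 0;-20 0 7.5 0;-20 0 7.5 0"
}}

```text
time_s: 33.2
ee_pos: [0.4537, 0.0903, 0.0413]
orientation: [-3.142, 0.0, 1.596]
contact_force: [0.1, -0.2, -5.3]
opening: 0.245
```

{"method": "play_rows", "body": {
  "plan": "-8 0 0 0;-16 0 0 0;-26 0 0 0;-38 0 0 0;-50 0 0 0;-64 0 0 0;-78 0 0 0;-92 0 0 0;-104 0 0 0;-112 0 0 0;-117 0 0 0;-117 0 0 0"
}}

```text
time_s: 34.4
ee_pos: [0.4567, -0.0259, 0.0413]
orientation: [-3.141, -0.0, 1.597]
contact_force: [-0.5, 0.7, -6.4]
opening: 0.247
```

{"method": "play_rows", "body": {
  "plan": "-4 0 0.5 0;-8 0 1 0;-10 0 1 0;-12 0 1 0;-14 0 1 0;-16 0 1 0;-17 0 1 0;-17 0 1 0"
}}

```text
time_s: 35.2
ee_pos: [0.4572, -0.0395, 0.0403]
orientation: [3.141, -0.003, 1.6]
contact_force: [-0.7, 14.8, -3.3]
opening: 0.245
```

{"method": "play_rows", "body": {
  "plan": "-2 0 0 0;-3 0 0 0;-3 0 0 0;0 0 0 0;0 0 0 0"
}}

```text
time_s: 35.7
ee_pos: [0.4573, -0.0395, 0.0404]
orientation: [3.141, -0.003, 1.6]
contact_force: [-1.0, 13.3, -3.3]
opening: 0.251
```

{"method": "play_rows", "body": {
  "plan": "0 0 0 0;0 0 0 0;0 0 0 0;0 0 -20 0;0 0 -60 0;0 0 -100 0;0 0 -100 0;30 -120 -100 0;70 -120 -100 0;110 -120 -100 0;110 -120 -100 0",
  "gripper": 34
}}

```text
time_s: 36.8
ee_pos: [0.3325, 0.0656, 0.14]
orientation: [3.141, 0.002, 1.598]
contact_force: [1.2, -0.2, 0.5]
opening: 0.394
```

```bash
python3 - <<'E'
from h import *
b=[viewer.capture(n) for n in("top","side")]
A=cv2.resize(b[0]["pixels"][200:260,170:320],None,fx=5.3,fy=5.3,interpolation=cv2.INTER_CUBIC)
B=cv2.resize(b[1]["pixels"][165:295,220:350],None,fx=4,fy=2,interpolation=cv2.INTER_CUBIC)
B=cv2.copyMakeBorder(B,0,0,0,A.shape[1]-B.shape[1],cv2.BORDER_CONSTANT)
cv2.imwrite("pics/v6.png",np.vstack([A,B])[:600])
for d in range(5): # row joints web tops, expected px
    y=-.215+.04*d; P=np.array([[.456-.0262*y,.034+y,.075]]); print(d,*[np.round(proj(c,P)[0],1) for c in b])
E
```

```text
0 [305.1 228.8] [317.1 178.5]
1 [292.3 229.1] [313.1 184.9]
2 [279.4 229.4] [308.9 191.6]
3 [266.6 229.7] [304.4 198.7]
4 [253.7 230. ] [299.8 206.2]
```

View pics/v6.png

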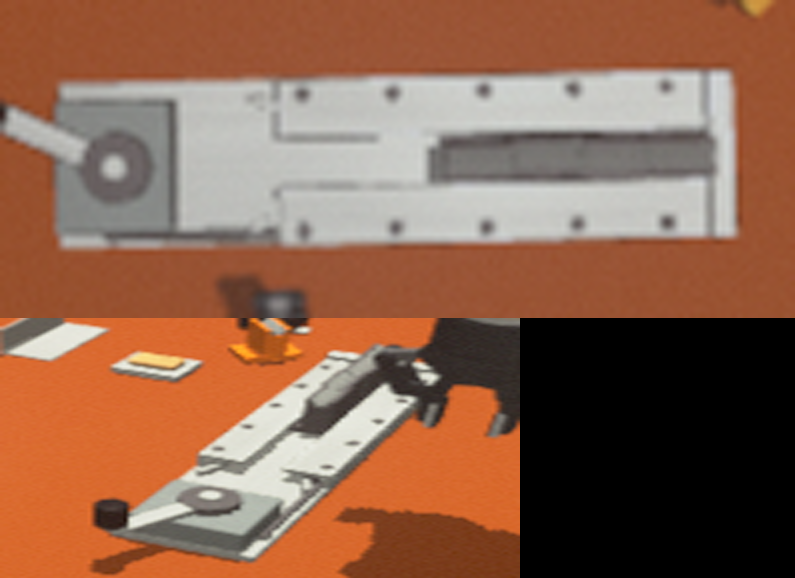

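The row's web tops run from crop (440,155) to (714,155), against a predicted 444 to 716 for a tight 160 mm row. I can see no gaps. One confirming push with shut fingers on the last web before clamping.

{"method": "play_rows", "body": {
  "plan": "-20 45 0 0;-40 90 0 0;-54 123 0 0;-54 123 0 0;-54 123 0 0;-54 123 40 0;-54 123 75 0;-54 123 95 0;-54 123 95 0;-54 123 95 0",
  "gripper": 0,
  "newtons": 40
}}

```text
time_s: 37.9
ee_pos: [0.4585, 0.0137, 0.0461]
orientation: [3.141, 0.001, 1.598]
contact_force: [-0.1, 0.9, 0.4]
opening: 0.002
```

{"method": "play_rows", "body": {
  "plan": "-7 0 0 0;-14 0 0 0;-18 0 0 0;-21 0 0 0;-23 0 0 0;-23 0 0 0"
}}

```text
time_s: 38.5
ee_pos: [0.4595, -0.0093, 0.0455]
orientation: [3.141, -0.0, 1.597]
contact_force: [0.0, 0.5, 0.8]
opening: -0.002
```

{"method": "play_rows", "body": {
  "plan": "-2 0 0 0;-4 0 0 0;-6 0 0 0;-8 0 0 0;-8 0 0 0"
}}

```text
time_s: 39.0
ee_pos: [0.4597, -0.0097, 0.0456]
orientation: [3.141, -0.009, 1.603]
contact_force: [-2.2, 29.0, 3.4]
opening: -0.0
```

{"method": "play_rows", "body": {
  "plan": "15 0 0 0;15 0 -40 0;15 0 -80 0;15 0 -115 0;65 7 -115 8;115 14 -115 16;165 21 -115 24;215 27 -115 26.6;265 33 -115 26.6;265 33 -115 26.6;265 33 -115 26.6;265 33 -115 26.6",
  "gripper": 38
}}

```text
time_s: 40.2
ee_pos: [0.4846, 0.2499, 0.1599]
orientation: [-3.14, 0.0, 1.137]
contact_force: [-0.3, -1.1, -0.2]
opening: 0.446
```

```bash
python3 - <<'E'
from h import *
s=manip.get_state(); print(np.round(s["ee_pos"],4),np.round(s["orientation"],3),s["opening"])
t=viewer.capture("side"); im=t["pixels"]; u=proj(t,np.array([[.485,.2485,.08]]))[0].astype(int); print(u)
cv2.imwrite("pics/v7.png",cv2.resize(im[u[1]-75:u[1]+45,u[0]-80:u[0]+80],None,fx=4,fy=4,interpolation=cv2.INTER_CUBIC))
print("to knob", plan_to(s,[.4855,.2495,.071],1.133))
E
```

```text
[0.4846 0.2499 0.1599] [-3.14   0.     1.137] 0.44600522212104726
[247 262]
to knob [ 0.   1.  88.9  0.2]
```

View pics/v7.png

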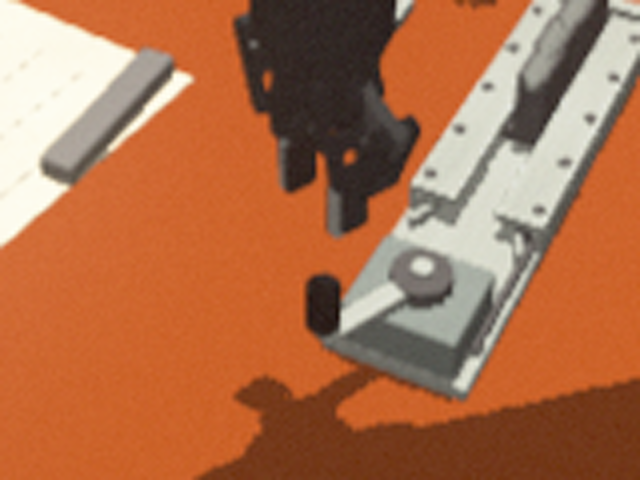

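The knob is at crop (323,303), as predicted (320,300), with the fingers above it. Descending.

{"method": "play_rows", "body": {
  "plan": "0 1 40 0;0 1 75 0;0 1 89 0;0 1 89 0;0 1 89 0"
}}

```text
time_s: 40.75
ee_pos: [0.4871, 0.2477, 0.0725]
orientation: [3.141, -0.001, 1.132]
contact_force: [0.7, 0.3, 0.7]
opening: 0.446
```

{"method": "play_rows", "body": {
  "plan": "0 -7 0 0;-1.3 -14 0 -3;-2.7 -21 0 -6;-5 -27.5 0 -10;-7.5 -34 0 -14;-11 -40 0 -18;-14.5 -46 0 -22;-19 -51.5 0 -26;-23.5 -56.7 0 -30;-28 -60.5 0 -34;-32 -64 0 -37;-35.5 -66.2 0 -40;-39 -68.5 0 -42;-39 -68.5 0 -42"
}}

```text
time_s: 42.15
ee_pos: [0.4088, 0.243, 0.0731]
orientation: [3.137, -0.0, 1.868]
contact_force: [2.5, 3.6, 1.9]
opening: 0.444
```

{"method": "play_rows", "body": {
  "plan": "-0.8 -3 0 0;-1.6 -6 0 0;-2.2 -8 0 0;-2.2 -8 0 0"
}}

```text
time_s: 42.55
ee_pos: [0.4031, 0.2395, 0.073]
orientation: [3.135, -0.002, 1.866]
contact_force: [9.3, 8.9, -4.7]
opening: 0.446
```

{"method": "play_rows", "body": {
  "plan": "-0.5 -2 0 0;-1 -4 0 0;-1.3 -5 0 0;-1.3 -5 0 0"
}}

```text
time_s: 42.95
ee_pos: [0.4028, 0.2387, 0.0741]
orientation: [3.126, -0.006, 1.865]
contact_force: [28.4, 18.3, -22.0]
opening: 0.445
```

The hard stop was reached at 34 N with no further movement, so the lever is home. I back off to centre and rise clear.

{"method": "play_rows", "body": {
  "plan": "2 7 0 0;4.2 15 0 0;4.2 15 0 0;4.2 15 -40 0;4.2 15 -80 0;4.2 15 -120 0;4.2 15 -120 0;4.2 -30 -140 0;4.2 -60 -140 0;4.2 -60 -140 0"
}}

```text
time_s: 43.95
ee_pos: [0.3361, 0.2209, 0.2109]
orientation: [-3.14, -0.001, 1.866]
contact_force: [0.0, 0.4, -1.0]
opening: 0.446
```

```bash
python3 - <<'E'
from h import *
b=[viewer.capture(n) for n in("top","side")]; s=manip.get_state(); print(np.round(s["ee_pos"],3),np.round(s["contact_force"],1),s["time_s"])
A=cv2.resize(b[0]["pixels"][200:260,155:315],None,fx=5,fy=5,interpolation=cv2.INTER_CUBIC)
B=cv2.resize(b[1]["pixels"][140:300,170:380],None,fx=1.9,fy=1.9,interpolation=cv2.INTER_CUBIC)
C=cv2.resize(b[0]["pixels"],(400,300))
cv2.imwrite("pics/v8.png",np.vstack([A,np.hstack([cv2.resize(B,(400,300)),C])]))
for c in b: print([np.round(proj(c,np.array([[.453+.08*np.sin(a),.175+.08*np.cos(a),.09]]))[0],1) for a in np.radians([-31.5,-27])])
E
```

```text
[0.336 0.22  0.211] [ 0.7 -0.7  1.4] 44.05
[array([166.9, 245.2]), array([166. , 243.4])]
[array([276.3, 269.7]), array([273.6, 269.7])]
```

View pics/v8.png

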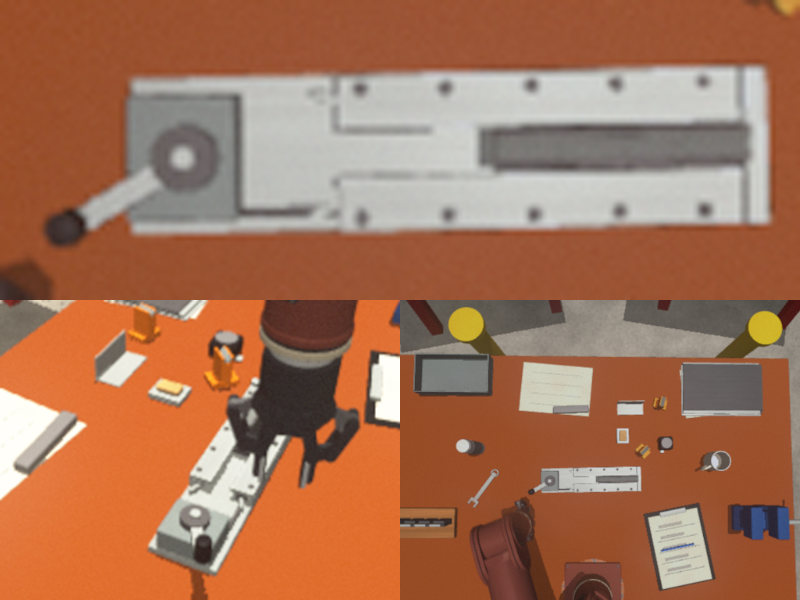

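The view shows the lever knob at (64,227), which is pixel (167.8,245.4) against (166.9,245.2) predicted for closed. The row is straight and tight to the stop, from (487,148) to (748,145), and the bystanders are unmoved. I compare the lever with the starting picture and hand in.

```bash
python3 - <<'E'
from h import *
from bench import ticket
a=cv2.imread("pics/top0.png"); c=viewer.capture("top")["pixels"]
r=np.s_[222:252,160:205]
sh=cv2.phaseCorrelate(a[r].mean(2),c[r].mean(2)); d=np.abs(a[r].astype(int)-c[r]).mean(2)
print(sh,d.mean(),d.max())
if d.mean()<6: print(ticket.finish_job())
E
```

```text
((0.2892870793740343, 0.34619500666094893), 0.9869886263225315) 4.187654320987654 60.0
the job is handed in; nothing more can be done
None
```

The job is done and handed in at about 44 s of the 210 s allowed. I swung the lever fully open, slid all four grey die segments under the lips against the end stop, then swung the lever back to its hard stop.

- **Row:** a final push of 29 N on the last die moved it about 0.4 mm, so the row is tight. In the top view it spans what a 160 mm row without gaps should. I did not measure individual joints below about 1 mm.
- **Lever:** it stopped hard at both ends, about 16 N opening and 34 N closing. In the last picture the knob is within about 1 px of the predicted closed position. The lever patch matches the starting picture closely, though not exactly (shift about 0.3–0.4 px, mean grey difference 4, maximum 60).
- **Other things on the bench:** the last top view shows the orange look-alikes, the wooden box of inserts and the bystanders where they were.
- **Disagreements and slips:**
  - Side-camera fits of the dies were poor, so I used the top-camera fits.
  - While releasing the first die I commanded about 15 mm of extra travel towards the end stop by mistake. The pads slid along the web, and the die appeared seated afterwards.

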